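# Unclamp a sample block and put it away in a push-latch drawer

### The arm

A 6-joint arm with a two-finger parallel gripper is mounted at the origin on a cart in front of the work surface, level with it; the furniture and walls round the work are solid. World frame = base frame: x ahead of the robot, y to its left, z up, the work surface at z = 0. Lengths are in m, angles in rad, forces in N, time in s.
With the tool pointing down it reaches from about 0.25 to 0.85 m from the base axis. Payload 12.5 kg.
Tool frame: the origin (TCP) lies at the very end of the fingers, on their centre line; the grasp point (between the pads) lies behind it (tcp_to_grasp is the z of the grasp point in the tool frame, in m); z points along the fingers, y is the direction in which the jaws open and shut (so a half turn about z gives the same grasp; the last joint's range is limited). The gripper opens to 93 mm and grips with 3 to 60 N. Pads are 15 mm wide; open, the fingers measure 128 mm over their backs; the gripper's body (75 mm by 188 mm) begins 65 mm behind the grasp point.
Start: joints at [1.174, 0.351, 1.652, -0, 1.139, -0.085], TCP at [0.169, 0.523, 0.219] pointing down, gripper open.
Joint ranges: [-2.75, 2.75], [-0.79, 2.1], [0.01, 2.65], [-1.57, 4.71], [0.07, 3.14], [-2.87, 2.87]. Speed limits (rad/s): [2.22, 2.22, 2.79, 3.14, 3.14, 3.14].

### API

Orientations are given as a unit quaternion [w, x, y, z].
In Python, from rig import move_pose, move_linear, move_joints, command_gripper, wait, inverse_kinematics, capture, camera_info, MotionError, sign_off, spot_in, masks_of, landmark_of, get_time, get_qpos, get_joint_vel, get_effort, get_ee_pos, get_eef_rot, get_ft_force, get_moment, get_grip_width, tcp_to_grasp gives the robot as it stands. Calls block until the motion is done:
- move_pose(position, orientation): joint-space move of the TCP to a pose.
- move_linear(position, orientation=None, v=0.15): straight line of the TCP; orientation=None keeps the orientation; v is the mean speed in m/s.
- move_joints(angles): joint-space move.
- command_gripper(opening, effort=None): finger opening in m; effort is the grip in N (None keeps the last); returns when the fingers have stopped.
- wait(seconds).
- inverse_kinematics(position, orientation): joint angles nearest the present ones, or None.
- capture(name): name is "side" or "top" or "wrist"; returns the picture (420x560x3 uint8, blue, green, red); there is no depth.
- camera_info(name): a dict with "vertical_fov" (degrees; the focal length in pixels is half the picture's height over the tangent of half this angle, whatever the lens; pixels are square), "cx", "cy" (the principal point, pixels), "k1" (the pictures are not rectified: a ray, as slopes to the right and down, at radius r is drawn at 1 + k1 r^2 times it, then the intrinsics apply), "extrinsics" (4x4, takes a point from camera to world coordinates). Camera axes: x right, y up, looking along -z (the intrinsics and any distortion apply to the point x, -y, -z); pixel columns grow to the right and rows downward; lengths in m; the calibration is good to about 2 mm. A picture is of the moment at which its call begins: read the wrist's pose just before it. camera_info takes no time and is no camera call; for the wrist camera it gives the pose at the moment of the call.
A pose or a line that the arm cannot do raises MotionError and nothing moves.
- sign_off(): hands the job in, once; it reports no verdict.
Trained networks look in the newest picture that a camera, given by its name, has taken for a name from the list of things; names that differ only in an ending like _2 or _b are one class to them, and where a whole thing is asked for, a point or a joint stands for the part that bears it (a point fixed in the world has none). Each returns a list of dicts, best first, with "score" (0 to 1); they miss things now and then, are a little off and sometimes report something else, mostly with a low value. They report only what shows in the picture. A call takes as long as a camera call. They do not tell look-alikes from the thing itself.
- spot_in(camera, thing): "extent" ([left, top, right, bottom] as shares, 0 to 1, of the picture: columns of its width, rows of its height, round what is visible of it).
- masks_of(camera, thing): "region" (420x560 bool, what is visible of it) and "extent" ([left, top, right, bottom] as shares, 0 to 1, of the picture: columns of its width, rows of its height, round what is visible of it).
- landmark_of(camera, thing): "at" ([row, column] as shares, 0 to 1, of the picture: columns of its width, rows of its height: a listed point, or the origin of a listed thing).
Readings, each from a call of its own:
- get_time(): time.
- get_qpos(): joint angles.
- get_joint_vel(): joint speeds.
- get_effort(): joint torques, N m.
- get_ee_pos(): TCP position.
- get_eef_rot(): TCP orientation.
- get_ft_force(): force on the tool from outside, world axes, zero at the start.
- get_moment(): the same for the moment, N m.
- get_grip_width(): finger opening in m.
Only numpy, scipy, OpenCV 4.12 (cv2) and the standard library are available. Lean on these libraries where they do the work, as an engineer would, in place of code of your own. Each camera call takes 0.05 s, during which the arm holds its last target. There are 200 camera calls.

### The job

The sample block is done with: put it away in the handleless pop-out drawer. Press the drawer front in gently, no harder than a light push of the hand, until its touch latch lets go and the drawer springs fully open, flip the toggle clamp's handle over to free the block, and set the block down flat in the drawer without dropping it; then push the drawer shut, just as gently, until the latch holds it. Leave the clamp open and do not shift the beaker, timer or tape roll.

Things in the scene. Friction and masses are not known exactly. Their poses are not given: they have to be found in the camera images.
- drawer_front (a point): Middle of the outer face of the drawer front, 45 mm above the worktop: a plain white handleless panel 180 mm wide, 12 mm thick, z = 6 to 88 mm. x points into the unit (the way to push), y along the panel, z up. Push-push touch latch: a push to the stop, then letting go, opens a latched drawer or latches an open one. More than 45 N on the drawer damages the latch.
- drawer (a joint): Travel of the drawer, m: 0 latched, 0.110 fully sprung open, negative when pressed in past latched. The stop lies 7 to 10 mm past latched (it differs and cannot be seen); the latch acts only in the last 2 mm before it, so push till the force rises. Let go, the drawer springs fully open, or after shutting comes back to 0. Spring 5 to 6 N; push at 0.1 m/s or slower (takes 8 N), the latch adds 1 to 2 N.
- drawer_unit: Low grey drawer unit fixed to the worktop, 84 mm high, 180 mm wide (y), its carcass at x = 24 to 212 mm; axes as point drawer_front. Origin on the worktop under the middle of the front's outer face when the drawer is latched.
- drawer_inside (a point): Point on the drawer's inner floor, 16 mm above the worktop, mid-way along the part that is uncovered when fully open; moves with the drawer, axes as drawer_front. Free round it: 60 mm to the panel's inner face, 62 mm to the unit (open), 73 mm to each side wall. Tops: side walls 52 mm, panel 88 mm, unit 84 mm above the worktop.
- block_center (a point): Centre of the sample block: loose plain aluminium block 80 (x) x 40 (y) x 40 (z) mm, 0.2 to 0.45 kg, small round window on top. It lies in a nest on the fixture, centre 32 mm above the worktop, between low pieces 6 mm high with 2 mm play; the clamp's rubber pad holds its top near the end at the clamp. Grasp it across y at the centre once the clamp is open.
- fixture: Aluminium base plate 205 x 100 x 12 mm, fixed, with nest and steel toggle clamp. Origin on the worktop; x from block to clamp, z up. Block centre at x = -105 mm, arm pivot at x = -15, handle pivot at x = +7, both at y = 0, 56 mm above the worktop. Clamped, the arm (12 mm wide, top at 74 mm) lies level over the block; opened it stands nearly upright over its pivot, up to 135 mm.
- handle_grip (a point): Middle of the black grip (18 mm thick, 48 mm long) of the clamp's handle, 55 mm from the handle's pivot. Clamped, the handle stands upright: this point is 111 mm above the worktop, the handle's top 135 mm.
- clamp_handle (a joint): Angle of the clamp's handle, rad: 0 upright and clamped, 1.3 lying back, away from the block (toward +x of the fixture), fully open. Over-centre: sprung toward 0 below 0.5 rad and toward 1.3 above, at most 0.36 N m; push the grip away from the block past 0.7 rad and it flips over by itself, lifting the arm.
- glass_beaker: Bystander: glass beaker 77 mm across, 127 mm tall, origin at its foot; stands between drawer unit and fixture.
- bench_timer: Bystander: white bench timer 66 x 66 x 20 mm, origin at the middle of its underside.
- tape: Bystander: roll of label tape 70 mm across, 20 mm high, origin at the middle of its underside.
Mind the look-alikes: they are no part of the job. Leave any brown or turquoise look-alike of the part that bears block_center alone.

How it is judged:
On the way, in this order (a step that is already met when the one before it is completed fails the run):
1. the drawer has sprung fully open and the clamp's handle is flipped over to open, in either order (value of joint drawer above 0.1 m and value of joint clamp_handle above 1.1 rad), for 0.2 s.
2. the block lies flat on the floor of the open drawer, let go (x of block_center in the frame of drawer_inside between -0.06 and 0.068 m and y of block_center in the frame of drawer_inside between -0.073 and 0.073 m and z of block_center in the frame of drawer_inside between 0.014 and 0.024 m and angle between block_center's own z axis and vertical below 0.12 rad and value of joint drawer above 0.09 m and contact force between sample_block and the fingers below 0.1 N), for 0.2 s.
At the end, for the whole second after the job is handed in: The drawer is shut and held by its latch (travel within 4 mm of 0, at rest), the block lies flat (upright within 0.12 rad) on the drawer's floor inside it, and the clamp's handle is left flipped open (over 1.1 rad) (x of block_center in the frame of drawer_inside between -0.06 and 0.068 m and y of block_center in the frame of drawer_inside between -0.073 and 0.073 m and z of block_center in the frame of drawer_inside between 0.014 and 0.024 m and angle between block_center's own z axis and vertical below 0.12 rad and value of joint drawer between -0.004 and 0.004 m and value of joint clamp_handle above 1.1 rad and velocity of joint drawer between -0.02 and 0.02 m/s); the robot touches nothing.
It fails at once if the drawer is pushed with more than 45 N (contact force between drawer and the fingers above 45 N or contact force between drawer and the arm above 45 N).
It fails at once if the block is dropped (in mid-air, touching nothing, its centre over 65 mm above the worktop) (contact force between sample_block and anything else below 0.01 N and height (world z) of block_center above 0.065 m).
It fails at once if the beaker, the timer or the tape roll is shifted more than 20 mm or the beaker is knocked over (distance of any of glass_beaker, bench_timer, tape from where it was at the start of the episode above 0.02 m or angle between glass_beaker's own z axis and vertical above 0.3 rad).
It also fails if it takes over 72 s, if anything falls off the work surface, if the arm or the gripper's body presses on something with over 40 N, if the wrist force passes 120 N, or if a joint passes its speed limit or range.

## Working session

There is one attempt and no reset: what is moved stays moved. The work goes in short steps, each a Python script; the robot and the scene stay as the last script left them, time stands still between calls to the robot, and variables do not carry over. Pictures are saved under pics/ and viewed, about 8 in all and at most 12, crops included, and the job is handed in when it is done.

```bash
mkdir -p pics; ls; cat > h.py <<'E'
import numpy as np, cv2
from rig import *
from scipy.spatial.transform import Rotation as R
def ray(name,rc,info=None):
    i=info or camera_info(name); f=210/np.tan(np.radians(i["vertical_fov"])/2)
    r,c=rc; d=np.array([(c-i["cx"])/f,(r-i["cy"])/f]); u=d.copy()
    for _ in range(20): u=d/(1+i["k1"]*(u@u))
    E=np.array(i["extrinsics"]); v=E[:3,:3]@np.array([u[0],-u[1],-1.]); return E[:3,3],v
def at_z(name,rc,z,info=None):
    o,v=ray(name,rc,info); return o+v*(z-o[2])/v[2]
def tri(rays):
    A=np.zeros((3,3));b=np.zeros(3)
    for o,v in rays:
        v=v/np.linalg.norm(v);P=np.eye(3)-np.outer(v,v);A+=P;b+=P@o
    p=np.linalg.solve(A,b); return p,[float(np.linalg.norm((np.eye(3)-np.outer(v,v)/(v@v))@(p-o))) for o,v in rays]
def q_down(yaw): # tool z down, tool y (jaw axis) at yaw+90 ; tool x along yaw
    r=R.from_euler('z',yaw)*R.from_euler('x',np.pi); x,y,z,w=r.as_quat(); return [w,x,y,z]
E
cat > a.py <<'E'
from h import *
for c in("side","top"):
    im=capture(c); cv2.imwrite(f"pics/{c}0.png",im)
    i=camera_info(c); print(c,i["vertical_fov"],i["cx"],i["cy"],i["k1"],np.round(i["extrinsics"],3).tolist())
    for t in("drawer_front","drawer_unit","drawer_inside","block_center","fixture","handle_grip","glass_beaker","bench_timer","tape"):
        print(t,[(round(d["score"],2),np.round(np.array(d["at"])*[420,560],1).tolist()) for d in landmark_of(c,t)[:4]])
print(tcp_to_grasp() if callable(tcp_to_grasp) else tcp_to_grasp,get_eef_rot(),get_time(),get_grip_width())
E
python3 a.py
```

```text
pics
side 55.10171707174264 280.5072920072775 219.2715683768133 -0.11458958349840016 [[0.999, 0.034, -0.03, 0.497], [-0.045, 0.651, -0.758, -0.771], [-0.006, 0.758, 0.652, 0.796], [0.0, 0.0, 0.0, 1.0]]
drawer_front [(0.75, [324.5, 330.5]), (0.24, [200.1, 293.2])]
drawer_unit [(0.62, [334.2, 331.5])]
drawer_inside []
block_center [(0.83, [192.8, 256.7]), (0.75, [166.7, 265.3]), (0.59, [226.4, 230.5])]
fixture [(0.76, [200.5, 296.8])]
handle_grip [(0.47, [170.6, 295.0])]
glass_beaker [(0.86, [255.1, 289.9])]
bench_timer [(0.93, [255.0, 335.4])]
tape [(0.8, [256.4, 259.3])]
top 55.380315407714114 282.52589702557145 209.36361178826985 -0.059258897535823196 [[-0.018, 0.992, -0.126, 0.404], [-1.0, -0.017, 0.004, 0.061], [0.002, 0.126, 0.992, 1.125], [0.0, 0.0, 0.0, 1.0]]
drawer_front [(0.58, [175.0, 390.8])]
drawer_unit [(0.91, [178.7, 388.2]), (0.26, [208.3, 305.4])]
drawer_inside [(0.83, [152.6, 391.8])]
block_center [(0.93, [222.2, 161.1]), (0.78, [265.5, 268.5]), (0.59, [234.8, 208.1])]
fixture [(0.78, [202.8, 214.9])]
handle_grip [(0.39, [191.5, 212.0])]
glass_beaker [(0.63, [209.5, 303.5])]
bench_timer [(0.68, [163.0, 300.5]), (0.19, [177.4, 390.1])]
tape [(0.68, [160.2, 301.8])]
-0.0188 [-1.44175805e-06  1.55303787e-01  9.87866759e-01  8.52871234e-06] 1.0 0.092907453279166
```

```bash
python3 -c "
import cv2
for c in('side','top'): cv2.imwrite(f'pics/{c}0b.png',cv2.resize(cv2.imread(f'pics/{c}0.png'),(800,600),interpolation=cv2.INTER_CUBIC))"
```

```text
(no output)
```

View pics/side0b.png

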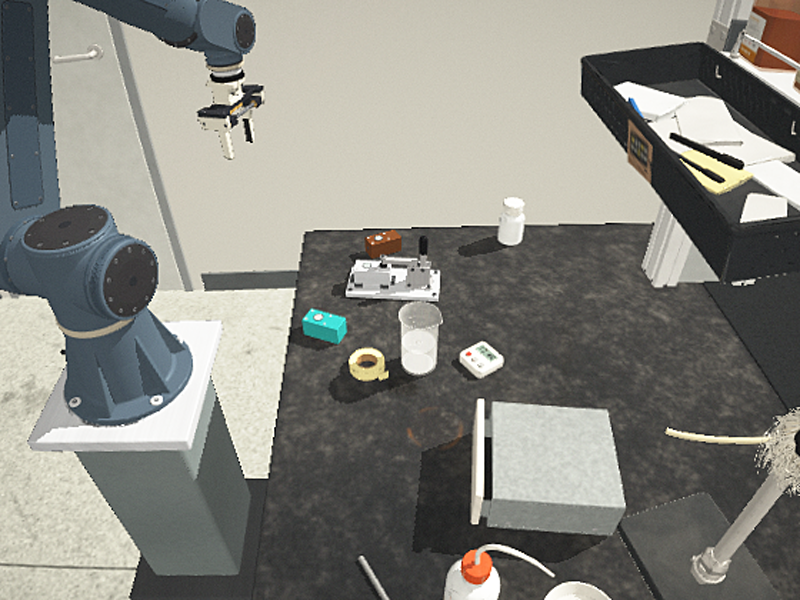

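View pics/top0b.png

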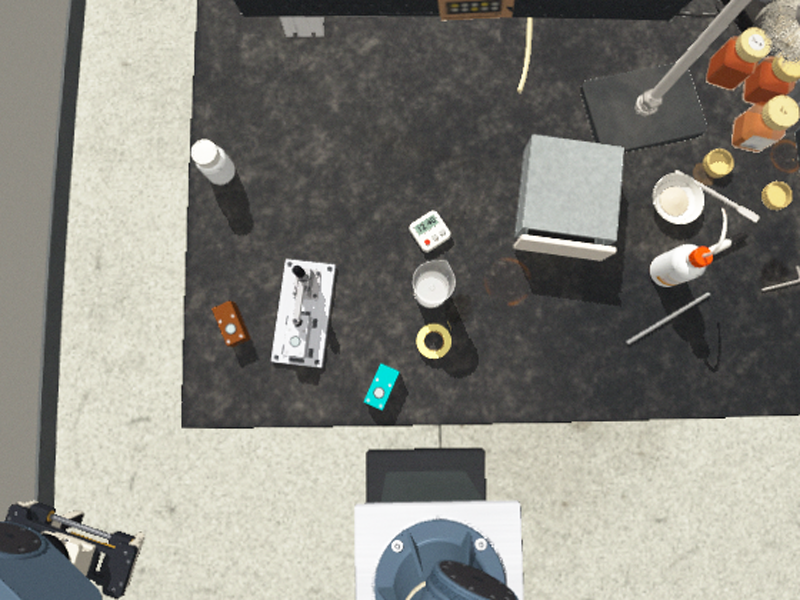

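Side view (800×600): the fixture is at about (393,278) with the handle upright at (423,245), and the drawer unit's front is at (478,460). Top view: plate corners are near (286,260), (336,263), (325,367) and (273,364), and the panel's outer top edge runs from (514,247) to (613,258). The brown and turquoise blocks are decoys.

```bash
cat > b.py <<'E'
from h import *
T=lambda px,z:at_z("top",(px[1]*.7,px[0]*.7),z)[:2]
S=lambda px,z:at_z("side",(px[1]*.7,px[0]*.7),z)[:2]
for n,p,z in[("plateTL",(286,260),.012),("TR",(336,263),.012),("BR",(325,367),.012),("BL",(273,364),.012),("panL",(514,247),.088),("panR",(613,258),.088),("unitbackL",(532,137),.084),("unitbackR",(623,149),.084)]: print(n,T(p,z).round(3))
for n,p,z in[("plate nearL",(346,297),.012),("plate nearR",(439,300),.012),("pan far",(478,400),.088),("pan near",(473,522),.006),("unit fr",(625,502),.084),("unitbk",(607,410),.084)]: print("side",n,S(p,z).round(3))
for t,s,tp in[("front",(324.5,330.5),(175,390.8)),("block",(192.8,256.7),(234.8,208.1)),("fixture",(200.5,296.8),(202.8,214.9)),("grip",(170.6,295),(191.5,212)),("beaker",(255.1,289.9),(209.5,303.5)),("timer",(255,335.4),(163,300.5)),("tape",(256.4,259.3),(341*.7,433*.7))]:
    p,e=tri([ray("side",s),ray("top",tp)]); print(t,p.round(3),np.round(e,3))
for t,rc,z in[("unit",(178.7,388.2),0),("unit_s",(334.2,331.5),0)]: print(t,at_z("top" if t=="unit" else "side",rc,z).round(3))
E
python3 b.py
```

```text
plateTL [0.627 0.289]
TR [0.619 0.19 ]
BR [0.415 0.212]
BL [0.422 0.313]
panL [ 0.629 -0.149]
panR [ 0.605 -0.334]
unitbackL [ 0.845 -0.195]
unitbackR [ 0.819 -0.37 ]
side plate nearL [0.417 0.199]
side plate nearR [0.617 0.179]
side pan far [ 0.644 -0.169]
side pan near [ 0.62  -0.338]
side unit fr [ 0.826 -0.366]
side unitbk [ 0.85 -0.2 ]
front [ 0.632 -0.249  0.028] [0.003 0.003]
block [0.469 0.263 0.022] [0.007 0.007]
fixture [ 0.58   0.251 -0.008] [0.01 0.01]
grip [0.581 0.237 0.119] [0.001 0.001]
beaker [ 0.548 -0.002  0.003] [0.004 0.004]
timer [ 0.68   0.002 -0.008] [0.001 0.001]
tape [ 0.465  0.001 -0.001] [0.003 0.003]
unit [ 0.63  -0.248  0.   ]
unit_s [ 0.632 -0.257  0.   ]
```

```bash
cat > c.py <<'E'
from h import *
for p,y in[((.5,.25,.36),-.112),((.5,-.2,.36),-.15)]:
    for k in(0,np.pi): print(p,k,inverse_kinematics(p,q_down(y+k)))
print(np.round(camera_info("wrist")["extrinsics"],3).tolist())
move_pose((.5,.25,.36),q_down(-.112+np.pi)); wait(.3)
import json
i=camera_info("wrist"); im=capture("wrist"); i["extrinsics"]=np.array(i["extrinsics"]).tolist(); json.dump(i,open("w1.json","w"),default=float)
cv2.imwrite("pics/w1.png",cv2.resize(im,(800,600),interpolation=cv2.INTER_CUBIC))
for t in("block_center","fixture","handle_grip"):
    print(t,[(round(d["score"],2),np.round(np.array(d["at"])*[420,560],1).tolist()) for d in landmark_of("wrist",t)[:4]])
print(get_time())
E
python3 c.py
```

```text
(0.5, 0.25, 0.36) 0 [ 3.80369655e-01  2.63744071e-01  1.42420325e+00 -4.44089210e-16
  1.45364533e+00  2.06316598e+00]
(0.5, 0.25, 0.36) 3.141592653589793 [ 0.38036966  0.26374407  1.42420325  0.          1.45364533 -1.07842667]
(0.5, -0.2, 0.36) 0 [-4.66962374e-01  2.22480352e-01  1.47673567e+00 -4.44089210e-16
  1.44237663e+00  1.25383395e+00]
(0.5, -0.2, 0.36) 3.141592653589793 [-0.46696237  0.22248035  1.47673567  0.          1.44237663 -1.8877587 ]
[[0.307, -0.924, -0.227, 0.106], [0.952, 0.298, 0.073, 0.544], [0.0, -0.238, 0.971, 0.385], [0.0, 0.0, 0.0, 1.0]]
block_center [(0.93, [165.2, 371.1]), (0.92, [101.3, 167.2]), (0.84, [159.2, 280.7]), (0.23, [220.3, 279.3])]
fixture [(0.76, [219.8, 279.3])]
handle_grip [(0.71, [244.0, 283.1])]
3.1583
```

View pics/w1.png

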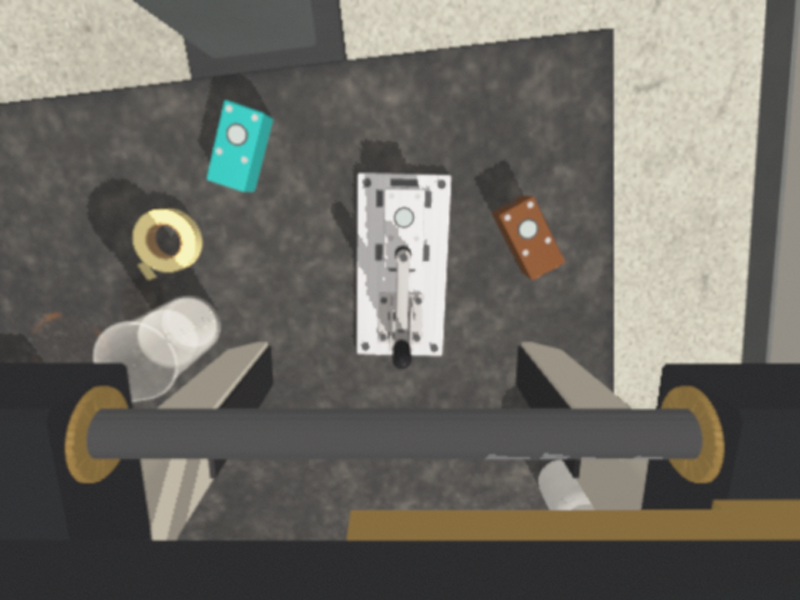

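The fixture shows from close up: plate corners (357,173), (451,175), (441,356) and (357,355), the block's window at (403,217), and the grip top at about (401,350). Next I'll compute these positions and take a close look at the drawer.

```bash
cat > d.py <<'E'
from h import *
import json
i=json.load(open("w1.json"))
W=lambda p,z:at_z("wrist",(p[1]*.7,p[0]*.7),z,i)[:2].round(4)
for n,p,z in[("c1",(357,173),.012),("c2",(451,175),.012),("c3",(441,356),.012),("c4",(357,355),.012),("window",(403.5,217),.052),("gripMid",(403.5,348.5),.111),("griptop",(401.5,355),.135),("blkTL",(384,189),.052),("blkTR",(425,189),.052)]: print(n,W(p,z))
print("net block",at_z("wrist",(159.2,280.7),.032,i)); print("net grip",at_z("wrist",(244,283.1),.111,i)); print("net fix",at_z("wrist",(219.8,279.3),0,i))
move_pose((.60,-.2,.36),q_down(-.15+np.pi)); wait(.3)
i=camera_info("wrist"); im=capture("wrist"); i["extrinsics"]=np.array(i["extrinsics"]).tolist(); json.dump(i,open("w2.json","w"),default=float)
cv2.imwrite("pics/w2.png",cv2.resize(im,(800,600),interpolation=cv2.INTER_CUBIC))
for t,z in(("drawer_front",.045),("drawer_unit",0),("drawer_inside",.016)):
    print(t,[(round(d["score"],2),np.round(np.array(d["at"])*[420,560],1).tolist(),at_z("wrist",np.array(d["at"])*[420,560],z,i).round(3)) for d in landmark_of("wrist",t)[:3]])
print(get_time())
E
python3 d.py
```

```text
c1 [0.4153 0.2211]
c2 [0.4285 0.3207]
c3 [0.6318 0.2921]
c4 [0.6196 0.1942]
window [0.4644 0.2649]
gripMid [0.5824 0.2511]
griptop [0.5797 0.2491]
blkTL [0.435  0.2486]
blkTR [0.4395 0.2891]
net block [0.47613561 0.26143754 0.032     ]
net grip [0.58254618 0.25196601 0.111     ]
net fix [0.57879154 0.2484287  0.        ]
drawer_front [(0.64, [201.8, 247.9], array([ 0.632, -0.246,  0.045])), (0.27, [190.3, 248.1], array([ 0.614, -0.243,  0.045]))]
drawer_unit [(0.92, [192.0, 246.1], array([ 0.624, -0.251,  0.   ]))]
drawer_inside [(0.45, [119.6, 555.8], array([0.581, 0.234, 0.016]))]
5.3417
```

View pics/w2.png

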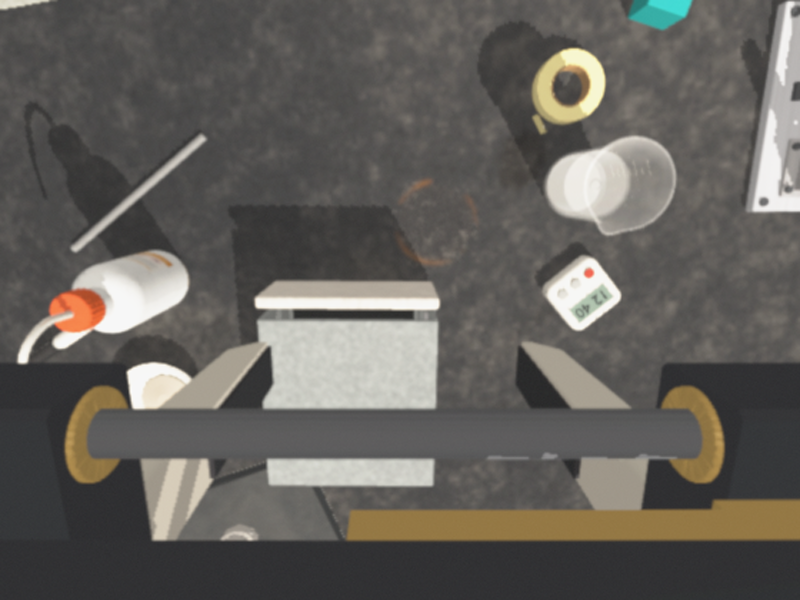

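Here the panel's outer face is the strip at rows 281–299 and its top edge is the strip at rows 299–309, spanning columns 256–439. The space in front of it is clear.

```bash
python3 - <<'E'
from h import *
import json
i=json.load(open("w2.json"))
W=lambda p,z:at_z("wrist",(p[1]*.7,p[0]*.7),z,i)[:2].round(4)
for n,p,z in[("outTopL",(256,301),.088),("outTopR",(439,299),.088),("inTopL",(257,309),.088),("inTopR",(439,308),.088),("botL",(264,282),.006),("botR",(432,281),.006),("unitL",(258,319),.084),("unitR",(438,319),.084),("unitBL",(268,486),.084),("unitBR",(433,486),.084)]: print(n,W(p,z))
g=cv2.imread("pics/w2.png",0); print(g[274:326:2,300],g[274:326:2,400])
print(get_ft_force())
E
```

```text
outTopL [ 0.6213 -0.3374]
outTopR [ 0.6459 -0.1612]
inTopL [ 0.6293 -0.3382]
inTopR [ 0.6548 -0.1624]
botL [ 0.617  -0.3513]
botR [ 0.6444 -0.1613]
unitL [ 0.6404 -0.3408]
unitR [ 0.6669 -0.1645]
unitBL [ 0.8269 -0.3714]
unitBR [ 0.8536 -0.1938]
[ 58  59  63 106 158 169 168 170 170 170 171 187 229 244 246 246 245 193
  80  45  48  49  88 151 194 203] [ 64  62  65  97 156 169 169 171 170 169 171 178 218 242 245 246 246 241
 129  45  47  49  73 132 188 198]
[-0.57684919  0.08943062  0.21982625]
```

```bash
cat >> h.py <<'E'
DO=np.array([.631,-.250]); DY=-.148; FO=np.array([.5765,.250]); FY=-.135
def loc(o,y,p): c,s=np.cos(y),np.sin(y); return [o[0]+c*p[0]-s*p[1],o[1]+s*p[0]+c*p[1],p[2]]
D=lambda *p:loc(DO,DY,p)
F=lambda *p:loc(FO,FY,p)
ux=np.array([np.cos(DY),np.sin(DY),0])
def push(d0,dmax,z,lim,fast_to=None,step=.0007,v=.05):
    """push along drawer x from d0 until the force reaches lim; returns d"""
    f0=get_ft_force()@ux; d=d0; log=[]
    while d<dmax:
        d+=step; move_linear(D(d,0,z),v=v); f=abs(get_ft_force()@ux-f0); log.append((round(d*1e3,1),round(float(f),1)))
        if f>lim: break
    return d,log
E
cat > e.py <<'E'
from h import *
q=q_down(DY+np.pi)
command_gripper(0.0)
move_pose(D(-.05,0,.15),q); move_linear(D(-.05,0,.035),v=.2); move_linear(D(-.018,0,.035),v=.1); wait(.2)
d,log=push(-.018,.02,.035,13)
print(log[::3],log[-8:],get_ft_force(),get_time())
move_linear(D(d-.02,0,.035),v=.1)
move_linear(D(-.16,0,.035),v=.25); move_linear(D(-.16,0,.30),v=.3); wait(.2)
cv2.imwrite("pics/t2.png",cv2.resize(capture("top")[60:300,100:500],(800,480)))
print(get_time())
E
python3 e.py
```

```text
[(-17.3, 0.1), (-15.2, 1.4), (-13.1, 0.1), (-11.0, 0.9), (-8.9, 6.4), (-6.8, 6.4), (-4.7, 7.0), (-2.6, 6.6), (-0.5, 6.5), (1.6, 9.6)] [(-2.6, 6.6), (-1.9, 5.7), (-1.2, 6.4), (-0.5, 6.5), (0.2, 5.3), (0.9, 6.8), (1.6, 9.6), (2.3, 13.1)] [-12.30906227   2.88188622   8.21477756] 16.3
18.65
```

View pics/t2.png

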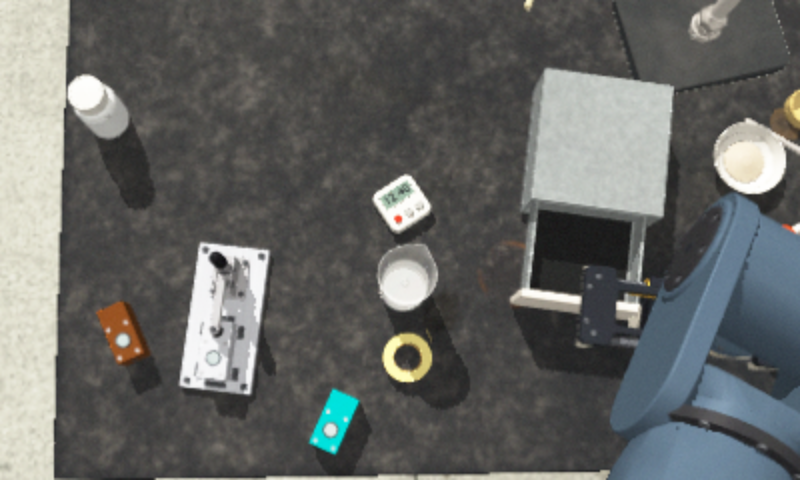

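The drawer is fully open: its interior is visible at about (585,250). Now the clamp.

```bash
cat > f.py <<'E'
from h import *
q=q_down(FY+np.pi)
move_pose(F(-.03,0,.22),q); move_linear(F(-.03,0,.102),v=.15); wait(.1); f0=get_ft_force()
for x in(-.015,0,.012,.024,.034):
    move_linear(F(x,0,.102),v=.1); print(x,(get_ft_force()-f0).round(1))
wait(.3); print((get_ft_force()-f0).round(1))
move_linear(F(.034,0,.25),v=.25)
move_pose(F(-.105,0,.25),q); wait(.2)
import json
i=camera_info("wrist"); im=capture("wrist"); i["extrinsics"]=np.array(i["extrinsics"]).tolist(); json.dump(i,open("w3.json","w"),default=float)
cv2.imwrite("pics/w3.png",cv2.resize(im,(800,600),interpolation=cv2.INTER_CUBIC))
print([(round(d["score"],2),at_z("wrist",np.array(d["at"])*[420,560],.032,i).round(4)) for d in landmark_of("wrist","block_center")], F(-.105,0,.03),get_time())
E
python3 f.py
```

```text
-0.015 [-0.7 -0.3 -1.2]
0 [-5.1  0.1  3.5]
0.012 [-1.4 -0.4 -0.5]
0.024 [-0.9 -0.1 -1.1]
0.034 [-0.6 -0.  -0.6]
[ 0.5  0.8 -1. ]
[(0.89, array([0.4987, 0.3931, 0.032 ])), (0.76, array([0.3763, 0.1074, 0.032 ])), (0.59, array([0.4751, 0.2637, 0.032 ]))] [np.float64(0.47245536022352247), np.float64(0.2641319826557716), 0.03] 24.8167
```

View pics/w3.png

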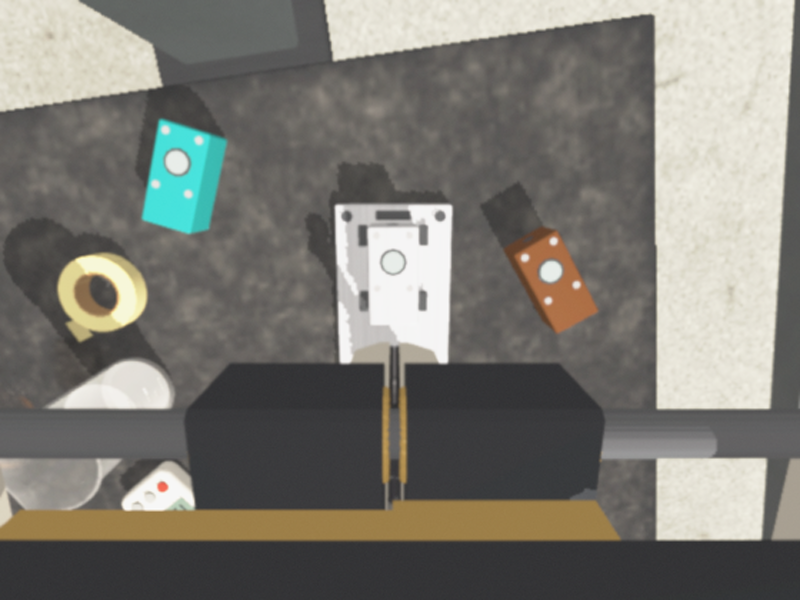

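The clamp arm no longer covers the block (top face at columns 368–419, rows 225–325). I'll check the clamp from the side before grasping.

```bash
python3 - <<'E'
from h import *
import json
i=json.load(open("w3.json"))
c=[at_z("wrist",(y*.7,x*.7),.052,i)[:2] for x,y in((369,226),(418,226),(369,325),(419,325))]
print(np.round(c,4),np.mean(c,0))
a=np.array(c); v=a[2:].mean(0)-a[:2].mean(0); print(np.arctan2(v[1],v[0]),np.hypot(*v))
cv2.imwrite("pics/s3.png",cv2.resize(capture("side")[100:240,190:370],(720,560),interpolation=cv2.INTER_CUBIC))
E
```

```text
[[0.4343 0.2505]
 [0.4394 0.2882]
 [0.5135 0.2387]
 [0.519  0.2791]] [0.47652574 0.26413585]
-0.13109013001342862 0.08007984329960989
```

View pics/s3.png

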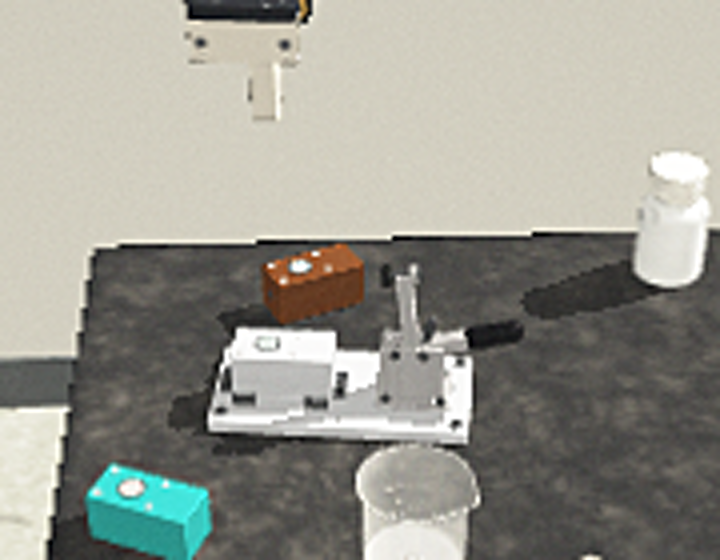

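The clamp is open: the arm stands upright and the grip lies back at (495,333). Now grasp, carry and place.

```bash
cat > g.py <<'E'
from h import *
B=[.476,.264]; q=q_down(-.133+np.pi)
command_gripper(.075); move_pose((*B,.12),q); move_linear((*B,.024),v=.12)
command_gripper(.0,35); print("grip",get_grip_width())
f0=get_ft_force(); move_linear((*B,.06),v=.08); wait(.1); print("w",get_grip_width(),(get_ft_force()-f0).round(1))
move_linear((*B,.21),v=.2)
qd=q_down(DY+np.pi)
move_linear(D(-.04,0,.21),qd,v=.22); wait(.2); print("above",get_grip_width(),get_time())
cv2.imwrite("pics/side4.png",cv2.resize(capture("side")[200:420,230:500],(800,600)))
move_linear(D(-.04,0,.05),v=.12); wait(.1); f0=get_ft_force(); z=.036
move_linear(D(-.04,0,z),v=.06)
while z>.022:
    z-=.001; move_linear(D(-.04,0,z),v=.03); f=(get_ft_force()-f0)
    if f[2]>4: break
print("z",z,f.round(1),get_time())
E
python3 g.py
```

```text
grip 0.03982011218082216
w 0.039240590198398366 [ 0.5  1.3 -5.3]
above 0.039983383379300526 32.6167
z 0.02699999999999999 [-2.9  1.7 13.4] 36.8833
```

View pics/side4.png

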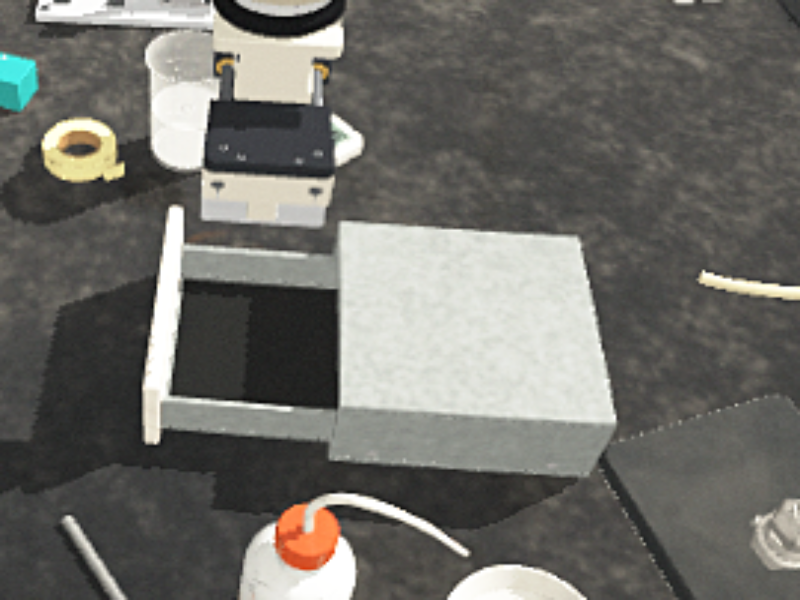

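Before lowering, the picture showed the block over the open drawer. Contact then came at the expected height (TCP 27 mm), so I'll release.

```bash
cat > i.py <<'E'
from h import *
command_gripper(.06); wait(.3)
move_linear(D(-.04,0,.15),v=.15); wait(.1)
move_linear(D(-.17,0,.20),v=.25); wait(.1)
cv2.imwrite("pics/side5.png",cv2.resize(capture("side")[200:420,230:500],(800,600)))
print(get_time())
E
python3 i.py
```

```text
39.675
```

View pics/side5.png

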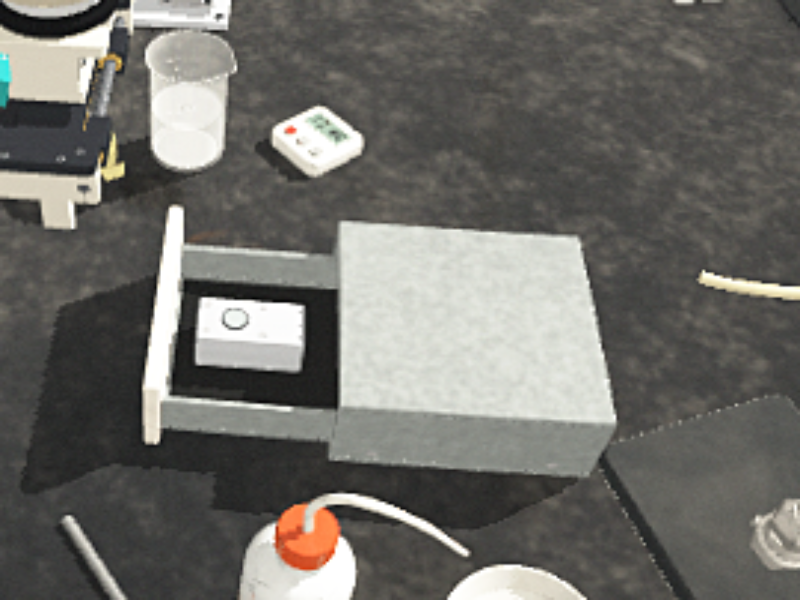

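The block lies flat in the middle of the open drawer, with its window at (235,318). Now I'll shut the drawer.

```bash
cat > j.py <<'E'
from h import *
q=q_down(DY+np.pi)
command_gripper(0.0)
move_linear(D(-.17,0,.035),q,v=.2); wait(.1); f0=get_ft_force()@ux
move_linear(D(-.130,0,.035),v=.06); move_linear(D(-.06,0,.035),v=.05); print(get_ft_force()@ux-f0)
move_linear(D(-.008,0,.035),v=.05); d=-.008; log=[]
while d<.012:
    d+=.0007; move_linear(D(d,0,.035),v=.05); f=f0-get_ft_force()@ux; log.append((round(d*1e3,1),round(float(f),1)))
    if f>14: break
print(log,get_time())
move_linear(D(-.05,0,.035),v=.1); move_linear(D(-.12,0,.035),v=.2); move_linear(D(-.15,0,.20),v=.25); wait(.3)
cv2.imwrite("pics/side6.png",cv2.resize(capture("side")[90:420,180:500],(776,800))[:, :])
cv2.imwrite("pics/side6.png",cv2.resize(capture("side"),(800,600)))
print(get_time())
E
python3 j.py
```

```text
-5.580174151788829
[(-7.3, 5.8), (-6.6, 5.9), (-5.9, 6.3), (-5.2, 5.8), (-4.5, 6.4), (-3.8, 7.5), (-3.1, 6.5), (-2.4, 5.0), (-1.7, 5.5), (-1.0, 5.9), (-0.3, 5.9), (0.4, 6.9), (1.1, 8.0), (1.8, 12.0), (2.5, 15.9)] 49.1
51.4917
```

View pics/side6.png

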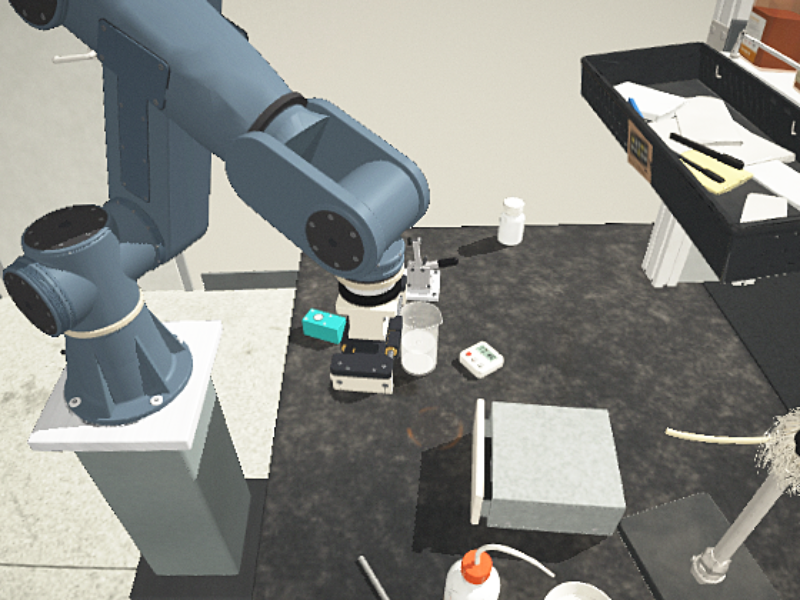

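The drawer is shut, with its front back at (478,460) as at the start. The clamp is open with its handle at (445,262), the beaker and timer haven't moved, and the arm is clear.

```bash
python3 -c "
from rig import *
sign_off(); print(get_time())"
```

```text
the job is handed in; nothing more can be done
the job is handed in; nothing more can be done
```

The job is done and handed in at about 51.5 s of the allowed 72 s. The block is in the drawer, the drawer is shut, and the clamp is open.

- **Drawer opening:** I pressed the front in until the force rose to about 13 N. The drawer sprang fully open, which the top camera confirmed.
- **Clamp:** I pushed the handle over with the closed fingers, which took about 5 N. The side picture showed the arm upright and the handle lying back.
- **Block:** I gripped it across its width and carried it over the beaker. I lowered it until contact at the expected height (about 13 N on the tool) and then let go. The picture showed it lying flat in the drawer.
- **Drawer shutting:** I pushed slowly until the force rose to about 16 N, then withdrew. The last picture showed the front back at its starting position, the clamp still open, and the beaker and timer unmoved.

In the last picture the gripper hid the tape roll. It was in view and in place while the block was being carried to the drawer. With the drawer shut the block can't be seen, so I have no check of its final position after closing. No check failed.

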